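# Reset and restart the tripped pulse-welder power unit

### The job

The pulse welder's power unit has tripped: first move the blue tin that stands over its reset hole and stand it upright on the round white tile. Then take the red-handled stylus from the wooden tool block, push the recessed reset button fully in with its tip, let it spring back, and put the stylus back upright and fully home in its hole in the block. Last, press the green start button fully down and let it come up; do not drop the tin or the stylus from a height, and leave the other tools and things where they are.

Things in the scene. Friction and masses are not known exactly. Their poses are not given: they have to be found in the camera images.
- console: grey power unit with a black top panel, fixed, 200 (x) x 170 (y) mm, 80 mm high; origin at the centre of its underside. In its frame the reset hole is at (-30, 45) mm and the green start button at (-30, -45) mm; a flat dark-green display strip lies along its +x edge
- reset_mouth (a point): centre of the mouth of the reset hole, level with the top panel (80 mm up): a round hole 15 mm across in a white square collar, hidden under the tin at the start. The orange reset button, 12 mm across, lies 10 mm below the mouth and moves straight down 5 mm (about 1.2 N to start, 4.2 N fully in)
- reset (a joint): travel of the recessed reset button: 0 m out, 0.005 m fully in; springs back
- start_top (a point): centre of the top of the green start button, 30 mm across, which stands up from the top panel and is pressed straight down
- start (a joint): travel of the start button: 0 m up, 0.006 m fully down (5 N); springs back
- tin: blue tin with an aluminium lid and a paper band, upright cylinder 57 mm in diameter, 70 mm high, 0.15 to 0.3 kg, loose; origin at the centre of its underside. It stands on the power unit, over the reset hole
- mat: round white tile, fixed, 110 mm in diameter, 4 mm thick; origin at the centre of its underside
- block: wooden tool block, fixed, 80 (x) x 190 (y) x 50 mm high, with a row of three upright through holes 13 mm across along its y axis, 60 mm apart, the middle one at its centre; origin at the centre of its underside. One tool stands in each hole, in any order
- block_hole0 (a point): centre of the mouth of the block's hole at y = -60 mm, level with its top (50 mm up)
- block_hole1 (a point): centre of the mouth of the block's middle hole
- block_hole2 (a point): centre of the mouth of the block's hole at y = +60 mm
- stylus: stylus standing upright, 140 mm long: brass shaft 7 mm across and 40 mm long below, round red handle 22 mm across and 100 mm long above, 0.07 kg. Origin at the centre of the flat tip of the shaft, z towards the handle's end. In the block the shoulder of the handle (40 mm above the tip) rests on the block's top, so the tip is 10 mm above the bench
- stylus_tip (a point): the tip of the stylus, the same point as its origin
- burnisher: bystander: upright tool in the block, dark wooden handle 24 mm across, 130 mm long in all; origin at its tip
- graver: bystander: upright tool in the block, blue handle 23 mm across, 135 mm long in all; origin at its tip
- mandrel: bystander: steel ring mandrel, a loose upright tapered post 180 mm high on a round foot 76 mm in diameter, 0.9 kg; origin at the centre of its underside
- turntable: bystander: fixed soldering turntable, 100 mm in diameter, with a dark block with brass rings on it, 40 mm high in all; origin at the centre of its underside
- flux: bystander: loose amber bottle with a white cap, 44 mm in diameter, 110 mm high; origin at the centre of its underside
- jar: bystander: loose jar, 60 mm in diameter, 75 mm high; origin at the centre of its underside
- hammer: bystander: loose hammer 200 mm long, lying on the bench along its own x axis
- pliers: bystander: loose green-handled pliers 120 mm long, lying on the bench along their own x axis; jaws at +x
Mind the look-alikes: they are no part of the job. What is shaped like the stylus but pink or turquoise is not meant.

How it is judged:
By the outcome, as a careful person would: the job done as asked, in the order asked, and still so for the second after the job is handed in, with the robot touching nothing.
It also fails if it takes over 72 s, if anything falls off the work surface, if the arm or the gripper's body presses on something with over 40 N, if the wrist force passes 120 N, or if a joint passes its speed limit or range.

### The arm

A 7-joint arm with a two-finger parallel gripper is mounted at the origin on the work surface. World frame = base frame: x ahead of the robot, y to its left, z up, the work surface at z = 0. Lengths are in m, angles in rad, forces in N, time in s.
With the tool pointing down it reaches from about 0.4 to 0.9 m from the base axis. Payload 5.6 kg.
Tool frame: the origin (TCP) lies midway between the tips of the shut fingers; the grasp point (between the pads) lies 19 mm behind it; z points along the fingers, y is the line along which they close (so a half turn about z gives the same grasp; the last joint's range is limited). The gripper opens to 92 mm and grips with 3 to 60 N. Pads are 20 mm wide; open, the fingers measure 128 mm over their backs; the gripper's body (75 mm by 189 mm) begins 69 mm behind the grasp point.
Start: joints at [1.076, 0.468, -0.012, 1.603, 0.006, 1.071, -0.056], TCP at [0.284, -0.585, 0.215] pointing down, gripper open.
Joint ranges: [-2.53, 2.53], [-0.31, 2.02], [-1.57, 1.55], [0.28, 2.44], [-1.29, 4.43], [0.15, 1.84], [-2.92, 2.92]. Speed limits (rad/s): [2.57, 2.57, 3.14, 3.14, 3.14, 3.14, 3.14].

### API

Orientations are given as a unit quaternion [x, y, z, w].
In Python, from plant import r gives the robot as it stands.
- The arm moves only by the tool carry_out, never from a script. Its argument "rows" is a list that holds one entry, the list of rows, each a list of 4 numbers: the shift along the tool's x, y, z in cm, then the turn about the tool's z in rad. In form: [[[tx, ty, tz, yaw], ...]]. A call has 1 to 12 rows; each row shifts and turns the commanded pose from where the row before left it, along the tool's axes as they then stand; what a row does not reach is not made up. A row lasts 1/12 s, in which the tool goes at most 41.7 mm and 7.16 degrees, less where a joint would pass 70% of its speed; a pose out of reach is approached as far as the arm can. A call is refused whole if a number of a shift passes 4.17 or a number of a turn 0.125, either way. A call with a gripper value outside its range is refused whole. "hand" is the closure in counts, from 0 (fully open) to 255 (shut), set as the call begins (left out, the last holds). The fingers move at their own pace and stop on an object; "newtons" is the grip in N (left out, the last holds). Time passes only in rows, so rows that do not move let the fingers close. It gives the time, the measured TCP pose, the force, the opening and the grip force at its end, in the units of the state.
- r.get_state(): the state, without advancing time (a new reading comes with each control period).
- r.camera(name): name is "side" or "top" or "wrist"; returns (picture, depth): 420x560x3 uint8, blue, green, red; 420x560 float32, m along the optical axis (not along the pixel's ray), 0 where there is no reading.
- r.camera_params(name): a dict with "fx", "fy", "cx", "cy" (pixels), "R" (3x3) and "t" (3): a world point X has camera coordinates R X + t; the wrist camera has in their place "tool_from_camera" (4x4, takes a point from camera to tool coordinates, whose origin is the TCP and whose axes are the flange's). Camera axes: x right, y down, z forward; pixel columns grow to the right and rows downward; lengths in m; the calibration is good to about 2 mm. A picture is of the moment at which its call begins: read the wrist's pose just before it. camera_params takes no time and is no camera call.
- r.close_job(): hands the job in; it is judged then, once.
Trained networks look in the newest picture that a camera, given by its name, has taken for a name from the list of things; names that differ only in an ending like _2 or _b are one class to them, and where a whole thing is asked for, a point or a joint stands for the part that bears it (a point fixed in the world has none). Each returns a list of dicts, best first, with "score" (0 to 1); they miss things now and then, are a little off and sometimes report something else, mostly with a low value. They report only what shows in the picture. A call takes as long as a camera call. They do not tell look-alikes from the thing itself.
- r.masks_of(camera, query): "region" (420x560 bool, what is visible of it) and "uv" ([column, row] in pixels, amid what is visible of it).
The state is a dict: "time_s": time; "joints": joint angles; "joint_velocities": joint speeds; "joint_efforts": joint torques, N m; "eef_pos": TCP position; "tool_rot": TCP orientation; "contact_force": force on the tool from outside, world axes, zero at the start; "torque": the same for the moment, N m; "width": finger opening in m; "gripper_force": force on a finger pad.
Only numpy, scipy, OpenCV 4.12 (cv2) and the standard library are available. Lean on these libraries where they do the work, as an engineer would, in place of code of your own. Each camera call takes 0.05 s, during which the arm holds its last target. There are 200 camera calls.

## Working session

There is one attempt and no reset: what is moved stays moved. The work goes in short steps, Python scripts to look and compute and a tool call to move; the robot and the scene stay as the last step left them, time stands still between calls to the robot, and variables do not carry over. Pictures are saved under pics/ and viewed, at most 10 in all, crops included, and the job is handed in when it is done.

Besides the shell and the picture viewer there is one more tool, called after "Request:" as name(argument=value, ...), one argument or row to a line, values as JSON. carry_out: Moves the arm, as the interface text tells. Its arguments: {"type":"object","properties":{"rows":{"type":"array"},"hand":{"type":"number"},"newtons":{"type":"number"}},"required":["rows"]}

```bash
ls; mkdir -p pics; cat > h.py <<'E'
import numpy as np, cv2
from plant import r
from scipy.spatial.transform import Rotation as Ro
def cloud(cam):
    p=r.camera_params(cam)
    s=r.get_state()
    im,d=r.camera(cam)
    v,u=np.mgrid[:420,:560]
    P=np.stack([(u-p['cx'])/p['fx']*d,(v-p['cy'])/p['fy']*d,d],-1)
    if cam=='wrist':
        T=np.array(p['tool_from_camera']); P=P@T[:3,:3].T+T[:3,3]
        P=P@Ro.from_quat(s['tool_rot']).as_matrix().T+s['eef_pos']
    else:
        P=(P-np.array(p['t']))@np.array(p['R'])
    P[d==0]=np.nan
    return im,P
E
python3 - <<'E'
from h import *
print(r.get_state())
a,P=cloud('top');b,Q=cloud('side')
cv2.imwrite('pics/a.png',a);cv2.imwrite('pics/b.png',b)
np.savez('c.npz',P=P,Q=Q)
for q in ['tin','mat','block','stylus','console','mandrel','flux','jar','turntable']:
  for cam,C in (('top',P),('side',Q)):
    for m in r.masks_of(cam,q)[:4]:
        X=C[m['region']];X=X[~np.isnan(X[:,0])]
        if len(X): print(q,cam,round(m['score'],2),np.round(m['uv']),np.median(X,0).round(3),np.percentile(X,2,0).round(3),np.percentile(X,98,0).round(3))
E
```

```text
pics
{'time_s': 0.0, 'joints': array([ 1.07598556,  0.4683558 , -0.01158801,  1.60360601,  0.00601315,
        1.07135426, -0.05629487]), 'joint_velocities': array([ 1.81392958e-03,  6.14117826e-04, -2.54210574e-04,  2.84331994e-03,
        2.54896864e-04,  1.12815595e-05, -4.10609593e-04]), 'joint_efforts': array([ 2.81070834e-04, -5.20582402e+01, -1.23039327e-02, -2.43753397e+01,
       -5.65904751e-02,  1.73778331e-02,  1.63398859e-04]), 'eef_pos': array([ 0.28346867, -0.58431015,  0.21366148]), 'tool_rot': array([ 9.74598737e-01,  2.23956667e-01, -2.55678242e-04, -8.05087276e-04]), 'contact_force': array([-1.12903862, -0.55331361,  0.36692093]), 'torque': array([-0.01229126,  0.06057391, -0.01552204]), 'gripper_force': 0.0, 'width': 0.0918896840291443}
tin top 0.63 [120. 200.] [0.547 0.274 0.149] [0.523 0.254 0.079] [0.577 0.308 0.153]
tin side 0.77 [269. 329.] [0.548 0.299 0.147] [0.524 0.26  0.085] [0.574 0.31  0.151]
tin side 0.44 [166. 277.] [0.778 0.148 0.051] [0.757 0.111 0.004] [0.808 0.161 0.076]
tin side 0.4 [274. 290.] [0.559 0.192 0.101] [0.546 0.176 0.092] [0.573 0.20
[... 2012 characters left out ...]
0.16  0.063] [0.34  0.14  0.007] [0.38  0.168 0.11 ]
jar top 0.76 [204. 104.] [0.776 0.126 0.072] [ 0.756  0.102 -0.001] [0.828 0.158 0.078]
jar top 0.55 [376. 183.] [ 0.597 -0.241  0.05 ] [ 0.552 -0.335  0.01 ] [ 0.658 -0.152  0.054]
jar side 0.76 [167. 276.] [0.778 0.147 0.05 ] [ 0.757  0.107 -0.001] [0.812 0.161 0.076]
jar side 0.66 [286. 189.] [ 0.602 -0.199  0.048] [ 0.552 -0.324  0.001] [ 0.666 -0.144  0.077]
turntable top 0.73 [270. 152.] [ 0.684 -0.016  0.019] [ 0.64  -0.061  0.014] [0.73  0.028 0.039]
turntable top 0.26 [194. 292.] [0.36  0.137 0.075] [0.339 0.124 0.01 ] [0.379 0.162 0.113]
turntable side 0.7 [240. 244.] [0.682 0.002 0.018] [ 0.641 -0.06   0.001] [0.731 0.032 0.039]
```

View pics/a.png

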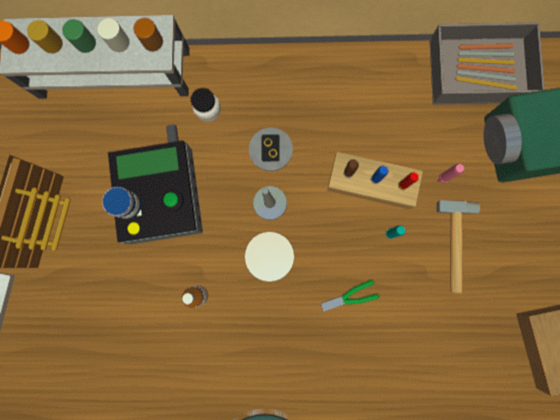

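```bash
python3 - <<'E'
import numpy as np,cv2
b=cv2.imread('pics/b.png');c=np.hstack([cv2.resize(b[110:260,240:390],(600,600))])
cv2.imwrite('pics/bc.png',c)
z=np.load('c.npz')
for n in 'PQ':
    P=z[n]
    # console top rectangle, block top rectangle, tin lid circle
    for nm,(x0,x1,y0,y1,z0,z1) in dict(console=(.43,.76,.1,.4,.076,.084),block=(.5,.72,-.36,-.12,.046,.054),lid=(.5,.6,.23,.33,.143,.158),mat=(.37,.51,-.09,.06,.002,.008),sty=(.56,.63,-.33,-.27,.146,.156),mid=(.56,.66,-.27,-.2,.12,.156),far=(.56,.68,-.2,-.14,.12,.156),btn=(.5,.6,.16,.22,.086,.11)).items():
        m=(P[...,0]>x0)&(P[...,0]<x1)&(P[...,1]>y0)&(P[...,1]<y1)&(P[...,2]>z0)&(P[...,2]<z1)
        X=P[m]
        if len(X)<5: continue
        (c,w,a)=cv2.minAreaRect(X[:,:2].astype(np.float32)*1000)
        (cc,rr)=cv2.minEnclosingCircle(X[:,:2].astype(np.float32)*1000)
        print(n,nm,len(X),np.round(c,1),np.round(w,1),round(a,1),'circ',np.round(cc,1),round(rr,1),'mean',X.mean(0).round(4),'zmax',np.percentile(X[:,2],95).round(4))
E
```

```text
P console 5782 [583.  236.8] [197.1 167.7] 8.5 circ [582.5 237. ] 127.7 mean [0.5851 0.2327 0.0802] zmax 0.0829
P block 2514 [ 607.6 -245.3] [190.7  81.3] 76.6 circ [ 607.5 -245.6] 101.8 mean [ 0.6048 -0.2429  0.0504] zmax 0.0531
P lid 661 [549.4 282. ] [56.3 56.6] 50.0 circ [549.4 282.4] 30.0 mean [0.5494 0.2812 0.1496] zmax 0.1524
P mat 2075 [440.  -14.9] [139.9 149.9] 0.2 circ [439.8 -13.4] 100.7 mean [ 0.4417 -0.0142  0.0043] zmax 0.0069
P sty 65 [ 592.9 -303.1] [16.4 15.9] 45.3 circ [ 592.9 -302.7] 8.8 mean [ 0.5926 -0.3023  0.1502] zmax 0.1532
P mid 120 [ 606.8 -243.2] [22.1 18.7] 25.3 circ [ 607.5 -244.8] 11.5 mean [ 0.6052 -0.2425  0.1393] zmax 0.1476
P far 117 [ 621.  -186.8] [22.6 22.4] 3.2 circ [ 621.2 -186.3] 11.8 mean [ 0.6195 -0.1856  0.1361] zmax 0.1424
P btn 377 [559.5 187.4] [44.9 43.9] 62.9 circ [559.2 187.6] 23.2 mean [0.5586 0.1858 0.0962] zmax 0.1037
Q console 7292 [583.8 236.8] [196.5 168.4] 8.6 circ [583.5 236.7] 127.3 mean [0.5889 0.247  0.0796] zmax 0.0814
Q block 819 [ 585.  -234.9] [200.9 128.3] 69.0 circ [ 600.  -239.7] 103.8 mean [ 0.6052 -0.2257  0.0497] zmax 0.0519
Q lid 991 [550.7 283.4] [55.9 56.5] 75.9 circ [551.  283.3] 29.1 mean [0.5502 0.2854 0.149 ] zmax 0.1507
Q mat 1331 [439.6 -16.6] [145.8 136.1] 89.9 circ [447.2 -19.9] 89.2 mean [ 0.444  -0.0096  0.0038] zmax 0.0056
Q sty 25 [ 596.5 -299.9] [17.6 12.6] 65.9 circ [ 595.4 -299.6] 9.7 mean [ 0.5948 -0.3005  0.149 ] zmax 0.1516
Q mid 99 [ 608.4 -241. ] [18.2 20.4] 71.6 circ [ 608.6 -241.6] 10.9 mean [ 0.608  -0.2385  0.1345] zmax 0.1448
Q far 91 [ 622.4 -182.6] [21.4 19.2] 65.7 circ [ 622.6 -183.9] 11.9 mean [ 0.6219 -0.1808  0.1316] zmax 0.1403
Q btn 407 [561.3 188.1] [44.1 42.2] 7.0 circ [560.  187.6] 23.4 mean [0.5591 0.1923 0.096 ] zmax 0.1026
```

View pics/bc.png

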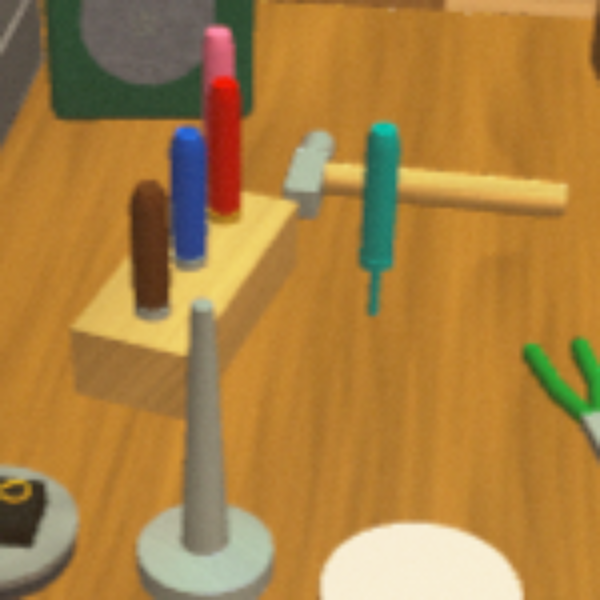

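The red stylus stands in the block's near-right hole: (409,180) in the top view, about (225,145) in the side crop. The pink one at (452,173) and the turquoise one at (396,232) stand outside the block, so they are look-alikes. The tin is at (120,202), the start button at (171,200) and a yellow dot at (134,229). I'll turn to heading 0, rise and go above the tin.

Request:
carry_out(
  rows=[
    [[0, 0, -2, 0.113], [0, 0, -2, 0.113], [0, 0, -2, 0.113], [0, 0, -2, 0.113], [4, 0, 0, 0], [4, 0, 0, 0], [4, 0, 0, 0], [3, -2.5, 0, 0], [2.5, -3, 0, 0], [0, -4, 0, 0], [0, -4, 0, 0], [0, -4, 0, 0]],
  ],
  hand=0,
  newtons=25,
)

```text
time_s: 2.0
eef_pos: [0.4591, -0.4077, 0.294]
tool_rot: [1.0, 0.0, -0.0, -0.0]
contact_force: [-0.2, -0.2, -0.2]
width: 0.092
gripper_force: 0.0
```

Request:
carry_out(
  rows=[
    [[0, -4, 0, 0], [0, -4, 0, 0], [0, -4, 0, 0], [0, -4, 0, 0], [0, -4, 0, 0], [0, -4, 0, 0], [0, -4, 0, 0], [0, -4, 0, 0], [0, -4, 0, 0], [0, -4, 0, 0], [0, -4, 0, 0], [0, -4, 0, 0]],
  ],
)

```text
time_s: 3.0
eef_pos: [0.4586, 0.072, 0.295]
tool_rot: [1.0, -0.0, 0.001, 0.0]
contact_force: [1.6, -0.3, -0.3]
width: 0.0921
gripper_force: 0.0
```

```bash
cat >> h.py <<'E'
def go(x,y,z):
    s=r.get_state(); R=Ro.from_quat(s['tool_rot']).as_matrix()
    print('t',round(s['time_s'],2),'tcp',s['eef_pos'].round(4),'head',np.degrees(np.arctan2(R[1,0],R[0,0])).round(2),'tilt',R[:,2].round(4),'d cm',(100*R.T@(np.array([x,y,z])-s['eef_pos'])).round(2),'F',s['contact_force'].round(2),'w',round(s['width'],4))
E
python3 - <<'E'
from h import *
go(.550,.283,.105)
P=np.load('c.npz')['P']
print(P[225:234,130:138,:].reshape(-1,3).mean(0).round(3))
E
```

```text
t 3.0 tcp [0.4586 0.072  0.295 ] head -0.03 tilt [ 1.1e-03 -2.0e-04 -1.0e+00] d cm [  9.11 -21.11  19.  ] F [ 1.59 -0.27 -0.28] w 0.0921
[nan nan nan]
```

Request:
carry_out(
  rows=[
    [[1.5, -3.5, 0, 0], [1.5, -3.5, 0, 0], [1.5, -3.5, 0, 0], [1.5, -3.5, 0, 0], [1.5, -3.5, 0, 0], [1.5, -3.3, 0, 0], [0, 0, 3.5, 0], [0, 0, 3.5, 0], [0, 0, 2, 0], [0, 0, 0, 0], [0, 0, 0, 0]],
  ],
)

```text
time_s: 3.92
eef_pos: [0.5487, 0.2779, 0.204]
tool_rot: [1.0, -0.0, -0.001, 0.0]
contact_force: [0.5, 0.3, 1.2]
width: 0.0918
gripper_force: 0.0
```

```bash
python3 - <<'E'
from h import *
im,P=cloud('wrist')
go(.550,.283,.105)
cv2.imwrite('pics/w1.png',im)
m=(P[...,2]>.143)&(P[...,2]<.158)
X=P[m]
print(len(X),cv2.minEnclosingCircle(X[:,:2].astype(np.float32)*1000),cv2.minAreaRect(X[:,:2].astype(np.float32)*1000))
E
```

```text
t 3.97 tcp [0.5496 0.2785 0.2057] head -0.02 tilt [ 1.1e-03  7.0e-04 -1.0e+00] d cm [ 0.03 -0.45 10.07] F [1.02 0.41 0.88] w 0.0923
6193 ((547.8179931640625, 282.8282470703125), 28.83168601989746) ((547.9401245117188, 282.94012451171875), (57.11441421508789, 56.726165771484375), 15.021207809448242)
```

View pics/w1.png

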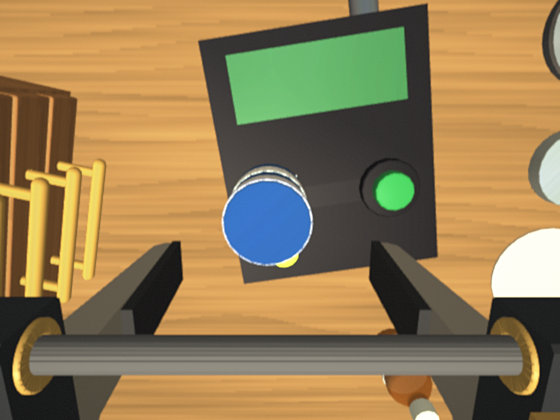

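The wrist view shows the tin's lid at (267,220), centred between the fingers, with the start button clear to the right at (395,190). Going down to grip.

Request:
carry_out(
  rows=[
    [[-0.1, -0.4, 2.5, 0], [0, 0, 2.5, 0], [0, 0, 2.5, 0], [0, 0, 1.5, 0], [0, 0, 0.8, 0], [0, 0, 0, 0], [0, 0, 0, 0]],
  ],
)

```text
time_s: 4.55
eef_pos: [0.5491, 0.2827, 0.1083]
tool_rot: [1.0, -0.0, 0.001, -0.001]
contact_force: [0.3, 0.0, -0.2]
width: 0.0917
gripper_force: 0.0
```

Request:
carry_out(
  rows=[
    [[0, 0, 0, 0], [0, 0, 0, 0], [0, 0, 0, 0], [0, 0, 0, 0], [0, 0, 0, 0], [0, 0, 0, 0], [0, 0, 0, 0], [0, 0, 0, 0]],
  ],
  hand=255,
  newtons=25,
)

```text
time_s: 5.22
eef_pos: [0.5481, 0.2825, 0.1069]
tool_rot: [1.0, -0.0, 0.0, -0.0]
contact_force: [-0.6, -0.3, 2.6]
width: 0.0553
gripper_force: 25.0
```

Request:
carry_out(
  rows=[
    [[0, 0, -1, 0], [0, 0, -2, 0], [0, 0, -2.5, 0], [0, 0, -2.5, 0], [0, 0, -2, 0], [-0.5, 1.5, 0, 0], [-1, 2.5, 0, 0], [-1, 3, 0, 0], [-1, 3, 0, 0], [-1, 3, 0, 0], [-1, 3, 0, 0], [-1, 3, 0, 0]],
  ],
)

```text
time_s: 6.22
eef_pos: [0.4817, 0.0905, 0.2066]
tool_rot: [1.0, -0.0, -0.0, 0.0]
contact_force: [1.0, -0.7, -2.1]
width: 0.0556
gripper_force: 25.0
```

Request:
carry_out(
  rows=[
    [[-1, 3, 0, 0], [-1, 3, 0, 0], [-1, 2.5, 0, 0], [-1, 2, 0, 0], [0, 0, 1, 0], [0, 0, 2.5, 0], [0, 0, 3, 0], [0, 0, 3, 0], [0, 0, 2.5, 0], [0, 0, 2, 0], [0, 0, 1, 0], [0, 0, 0, 0]],
  ],
)

```text
time_s: 7.22
eef_pos: [0.4412, -0.0124, 0.0547]
tool_rot: [1.0, 0.0, -0.002, -0.0]
contact_force: [-0.2, 0.5, -2.9]
width: 0.0554
gripper_force: 25.0
```

```bash
python3 - <<'E'
from h import *
a,P=cloud('top')
go(.4425,-.0125,.0315)
m=r.masks_of('top','tin')
for k in m[:2]:
    X=P[k['region']];print(k['score'],k['uv'],np.nanmedian(X,0),np.nanpercentile(X,98,0))
E
```

```text
t 7.27 tcp [ 0.4423 -0.0124  0.056 ] head 0.02 tilt [-2.2e-03  3.0e-04 -1.0e+00] d cm [0.02 0.01 2.45] F [ 0.13  0.12 -2.1 ] w 0.0552
```

Bottom is about 25 mm above the tile; lowering gently to contact.

Request:
carry_out(
  rows=[
    [[0, 0, 1, 0], [0, 0, 0.7, 0], [0, 0, 0.3, 0], [0, 0, 0.2, 0], [0, 0, 0.15, 0], [0, 0, 0, 0], [0, 0, 0, 0]],
  ],
)

```text
time_s: 7.9
eef_pos: [0.443, -0.0128, 0.0332]
tool_rot: [1.0, -0.0, 0.0, 0.0]
contact_force: [-0.4, 0.3, -2.9]
width: 0.0553
gripper_force: 25.0
```

Request:
carry_out(
  rows=[
    [[0, 0, 0.1, 0], [0, 0, 0.1, 0], [0, 0, 0.1, 0], [0, 0, 0, 0]],
  ],
)

```text
time_s: 8.23
eef_pos: [0.4431, -0.0129, 0.0308]
tool_rot: [1.0, -0.0, 0.0, 0.0]
contact_force: [-1.9, 0.6, 6.7]
width: 0.0555
gripper_force: 25.0
```

Request:
carry_out(
  rows=[
    [[0, 0, 0, 0], [0, 0, 0, 0], [0, 0, 0, 0], [0, 0, 0, 0], [0, 0, -2, 0], [0, 0, -3, 0], [0, 0, -3, 0], [0, 0, -3, 0], [0, 0, -3, 0], [0, 0, -3, 0], [0, 0, -3, 0], [0, 0, -2, 0]],
  ],
  hand=0,
)

```text
time_s: 9.23
eef_pos: [0.4437, -0.0128, 0.2529]
tool_rot: [1.0, -0.0, 0.002, 0.0]
contact_force: [0.1, -0.9, 0.8]
width: 0.0917
gripper_force: 0.0
```

```bash
python3 - <<'E'
from h import *
go(.593,-.303,.25)
w,P=cloud('wrist')
X=P[(P[...,2]>.065)&(P[...,2]<.08)&(abs(P[...,1]+.0125)<.06)&(P[...,0]<.51)]
print(len(X),cv2.minAreaRect(X[:,:2].astype(np.float32)*1000),X[:,2].mean(),X[:,2].std())
E
```

```text
t 9.23 tcp [ 0.4437 -0.0128  0.2529] head -0.01 tilt [ 3.5e-03 -5.0e-04 -1.0e+00] d cm [14.94 29.02  0.36] F [ 0.09 -0.9   0.76] w 0.0917
2788 ((442.7316589355469, -13.422710418701172), (56.625953674316406, 56.88385009765625), 62.85298538208008) 0.07480101864307395 0.0012104989459091416
```

The tin stands upright at the tile's centre. Next, to the stylus, turning so the fingers close along world x.

Request:
carry_out(
  rows=[
    [[1.9, 3.6, 0, 0], [1.9, 3.6, 0, 0], [1.9, 3.6, 0, 0], [1.9, 3.6, 0, 0], [1.9, 3.6, 0, 0], [1.9, 3.6, 0, 0], [1.9, 3.7, 0, 0], [1.7, 3.7, 0, 0], [0, 0, 0, -0.12], [0, 0, 0, -0.12], [0, 0, 0, -0.12], [0, 0, 0, -0.12]],
  ],
  hand=80,
)

```text
time_s: 10.28
eef_pos: [0.5926, -0.303, 0.249]
tool_rot: [0.971, 0.24, -0.0, -0.0]
contact_force: [-0.3, -0.1, -0.2]
width: 0.0631
gripper_force: 0.0
```

Request:
carry_out(
  rows=[
    [[0, 0, 0, -0.12], [0, 0, 0, -0.12], [0, 0, 0, -0.12], [0, 0, 0, -0.12], [0, 0, 0, -0.12], [0, 0, 0, -0.12], [0, 0, 0, -0.12], [0, 0, 0, -0.12], [0, 0, 0, -0.12], [0, 0, 0, 0], [0, 0, 0, 0]],
  ],
)

```text
time_s: 11.2
eef_pos: [0.5926, -0.303, 0.2494]
tool_rot: [0.712, 0.702, 0.0, -0.0]
contact_force: [0.4, -0.4, -0.3]
width: 0.063
gripper_force: 0.0
```

```bash
python3 - <<'E'
from h import *
im,P=cloud('wrist')
go(.593,-.303,.093)
cv2.imwrite('pics/w2.png',im)
hsv=cv2.cvtColor(im,cv2.COLOR_BGR2HSV)
red=((hsv[...,0]<6)|(hsv[...,0]>174))&(hsv[...,1]>150)&(hsv[...,2]>90)
for lo,hi in ((.144,.156),(.06,.14),):
    X=P[red&(P[...,2]>lo)&(P[...,2]<hi)]
    if len(X): print(lo,len(X),X.mean(0).round(4),cv2.minAreaRect(X[:,:2].astype(np.float32)*1000),np.percentile(X,[1,99],0).round(4))
E
```

```text
t 11.25 tcp [ 0.5926 -0.303   0.2496] head 89.16 tilt [-5.e-04  4.e-04 -1.e+00] d cm [-1.000e-02  4.000e-02  1.566e+01] F [ 0.43 -0.07  0.42] w 0.0631
0.144 439 [ 0.5914 -0.3014  0.1499] ((591.4461669921875, -301.70245361328125), (16.992298126220703, 16.836883544921875), 41.86766815185547) [[ 0.5824 -0.3097  0.1442]
 [ 0.5997 -0.2942  0.1522]]
0.06 350 [ 0.591  -0.294   0.1084] ((590.9631958007812, -295.46978759765625), (18.910099029541016, 6.290993690490723), 3.2523648738861084) [[ 0.582  -0.2985  0.0664]
 [ 0.6001 -0.2923  0.1399]]
```

View pics/w2.png

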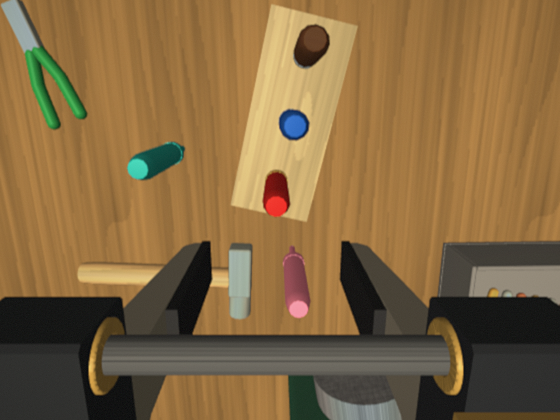

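The wrist view confirms it: red handle in the block's end hole at (276,200), blue at (293,125), brown at (312,42), with pink and turquoise outside the block. Descending and gripping.

Request:
carry_out(
  rows=[
    [[0, -0.1, 3, 0], [0, 0, 3, 0], [0, 0, 3, 0], [0, 0, 3, 0], [0, 0, 2.2, 0], [0, 0, 1.4, 0], [0, 0, 0, 0], [0, 0, 0, 0]],
  ],
)

```text
time_s: 11.92
eef_pos: [0.592, -0.3028, 0.0941]
tool_rot: [0.711, 0.703, -0.0, -0.0]
contact_force: [0.4, -0.5, 0.9]
width: 0.0629
gripper_force: 0.0
```

Request:
carry_out(
  rows=[
    [[0, 0, 0, 0], [0, 0, 0, 0], [0, 0, 0, 0], [0, 0, 0, 0], [0, 0, 0, 0], [0, 0, 0, 0], [0, 0, 0, 0], [0, 0, 0, 0]],
  ],
  hand=255,
  newtons=40,
)

```text
time_s: 12.58
eef_pos: [0.5919, -0.303, 0.0944]
tool_rot: [0.711, 0.703, -0.0, 0.0]
contact_force: [-1.3, 0.4, 1.9]
width: 0.0216
gripper_force: 40.0
```

Request:
carry_out(
  rows=[
    [[0, 0, -1, 0], [0, 0, -2, 0], [0, 0, -3, 0], [0, 0, -3, 0], [0, 0, -3, 0], [0, 0, -3, 0], [0, 0, -3, 0], [0, 0, -2.5, 0], [1, 0, 0, 0], [2, -0.5, 0, 0], [3, -0.5, 0, 0], [4, -0.5, 0, 0]],
  ],
)

```text
time_s: 13.58
eef_pos: [0.5768, -0.2042, 0.2982]
tool_rot: [0.713, 0.701, -0.001, -0.0]
contact_force: [1.1, 0.6, -0.8]
width: 0.0211
gripper_force: 40.0
```

Request:
carry_out(
  rows=[
    [[4, -0.5, 0, 0], [4, -0.5, 0, 0], [4, -0.5, 0, 0], [4, -0.5, 0, 0], [4, -0.5, 0, 0], [4, -0.5, 0, 0], [4, 0, 0, 0], [4, 0, 0, 0], [4, 0, 0, 0], [2, 0, 0, 0], [0, 0, 0, 0], [0, 0, 0, 0]],
  ],
)

```text
time_s: 14.58
eef_pos: [0.5511, 0.1791, 0.2986]
tool_rot: [0.71, 0.704, -0.0, -0.0]
contact_force: [0.5, -0.6, -1.1]
width: 0.0213
gripper_force: 40.0
```

```bash
python3 - <<'E'
from h import *
im,P=cloud('wrist')
go(.547,.277,.25)
t,T=cloud('top'); s,S=cloud('side')
np.savez('c2.npz',P=P,T=T,S=S,im=im,t=t,s=s)
def crop(a,c,w,h):
    a=a[max(0,c[1]-h):c[1]+h,max(0,c[0]-w):c[0]+w]; return cv2.resize(a,(400,300))
cv2.imwrite('pics/m.png',np.vstack([np.hstack([cv2.resize(im,(400,300)),crop(t,(140,210),40,30)]),np.hstack([crop(s,(270,310),80,60),crop(im,(280,150),120,90)])]))
E
```

```text
t 14.63 tcp [0.5517 0.1772 0.2985] head 89.4 tilt [-0.001  -0.0011 -1.    ] d cm [ 9.98 -0.57  4.84] F [ 0.05 -0.07 -0.12] w 0.021
```

View pics/m.png

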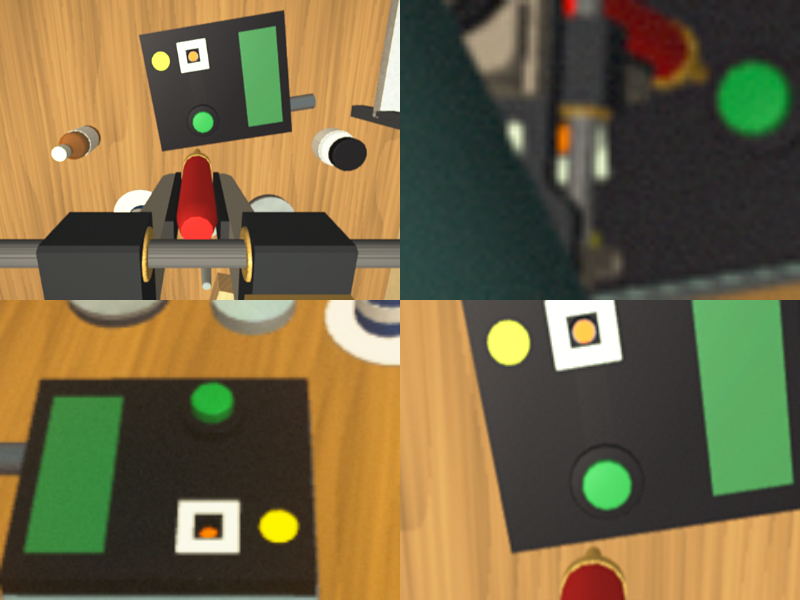

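Wrist view: the reset hole with the orange button in the white collar is at (583,332) in the bottom-right crop. The yellow dot at (508,342) is flat and not part of the job. The stylus is held straight. Measuring the collar and the held tip.

```bash
python3 - <<'E'
from h import *
z=np.load('c2.npz')
def ray(cam,u,v,h):
    p=r.camera_params(cam)
    d=np.array([(u-p['cx'])/p['fx'],(v-p['cy'])/p['fy'],1.])
    if cam=='wrist':
        T=np.array(p['tool_from_camera']);s=r.get_state();R=Ro.from_quat(s['tool_rot']).as_matrix()
        o=R@T[:3,3]+s['eef_pos'];d=R@T[:3,:3]@d
    else:
        R=np.array(p['R']);o=-R.T@np.array(p['t']);d=R.T@d
    return o+d*(h-o[2])/d[2]
for n,im,P,cam in (('P',z['im'],z['P'],'wrist'),('S',z['s'],z['S'],'side')):
    near=(abs(P[...,0]-.547)<.035)&(abs(P[...,1]-.277)<.035)
    hsv=cv2.cvtColor(im,cv2.COLOR_BGR2HSV)
    white=near&(hsv[...,1]<60)&(hsv[...,2]>140)
    v,u=np.nonzero(white)
    q=cv2.minAreaRect(np.stack([u,v],1).astype(np.float32))
    b=cv2.boxPoints(q)
    W=np.array([ray(cam,*p,.08) for p in b]);print(cam,len(u),q,'centre',W.mean(0).round(4),'depthmean',P[white].mean(0).round(4))
    W=np.array([ray(cam,a,c,.081)[:2] for a,c in zip(u,v)],np.float32)*1000
    print(' rect world',cv2.minAreaRect(W))
    org=near&(hsv[...,0]<25)&(hsv[...,1]>110)&(hsv[...,2]>100)
    v,u=np.nonzero(org)
    if len(u): print(' orange',len(u),ray(cam,u.mean(),v.mean(),.07).round(4))
    t=(abs(P[...,0]-.5517)<.03)&(abs(P[...,1]-.177)<.04)&(P[...,2]>.19)&(P[...,2]<.30)
    for lo in np.arange(.19,.3,.015):
        k=t&(P[...,2]>lo)&(P[...,2]<lo+.015)
        if k.sum()>3:print('  z',lo.round(3),k.sum(),P[k].mean(0).round(4),np.percentile(P[k],[3,97],0)[:,:2].round(4).tolist())
E
```

```text
wrist 1495 ((269.8243103027344, 77.4459457397461), (43.89452362060547, 41.59294128417969), 80.53767395019531) centre [0.5462 0.2743 0.08  ] depthmean [0.5442 0.278  0.0816]
 rect world ((546.1521606445312, 274.2310791015625), (40.67076110839844, 40.997440338134766), 8.234135627746582)
 orange 148 [0.5462 0.2744 0.07  ]
  z 0.205 15 [0.5496 0.1813 0.2184] [[0.5467, 0.1802], [0.5527, 0.1822]]
  z 0.22 22 [0.5498 0.1816 0.2233] [[0.5469, 0.1803], [0.5522, 0.1822]]
  z 0.25 216 [0.5499 0.1874 0.2612] [[0.5395, 0.1805], [0.5604, 0.1902]]
  z 0.265 296 [0.5495 0.1874 0.2727] [[0.5397, 0.1824], [0.5592, 0.1897]]
  z 0.28 371 [0.5496 0.1874 0.2877] [[0.5397, 0.1822], [0.5593, 0.1896]]
  z 0.295 174 [0.5492 0.1875 0.2979] [[0.5328, 0.1826], [0.5659, 0.1896]]Traceback (most recent call last):
  File "<stdin>", line 19, in <module>
  File "<stdin>", line 4, in ray
ValueError: time passes only in moves, steps and waits
```

Request:
carry_out(
  rows=[
    [[2, -0.1, 0, 0], [3, -0.2, 0, 0], [3, -0.2, 0, 0], [1.8, 0, 1, 0], [0, 0, 3, 0], [0, 0, 3, 0], [0, 0, 2.4, 0], [0, 0, 1.5, 0], [0, 0, 0.5, 0], [0, 0, 0, 0], [0, 0, 0, 0]],
  ],
)

```text
time_s: 15.65
eef_pos: [0.549, 0.275, 0.1858]
tool_rot: [0.712, 0.703, 0.0, 0.0]
contact_force: [0.2, -0.6, 0.2]
width: 0.0211
gripper_force: 40.0
```

```bash
python3 - <<'E'
from h import *
im,P=cloud('wrist')
go(.5475,.275,.184)
s,S=cloud('side')
np.savez('c3.npz',P=P,S=S,im=im,s=s)
def crop(a,c,w,h):
    y0=max(0,c[1]-h);x0=max(0,c[0]-w);print(x0,y0)
    return cv2.resize(a[y0:y0+2*h,x0:x0+2*w],(400,400),interpolation=cv2.INTER_CUBIC)
cv2.imwrite('pics/m2.png',np.hstack([crop(s,(270,325),40,40),crop(im,(270,160),80,80)]))
E
```

```text
t 15.7 tcp [0.5492 0.2754 0.1864] head 89.3 tilt [ 1.9e-03  8.0e-04 -1.0e+00] d cm [-0.05 -0.17  0.24] F [-0.33 -0.96 -0.61] w 0.0211
230 285
190 80
```

View pics/m2.png

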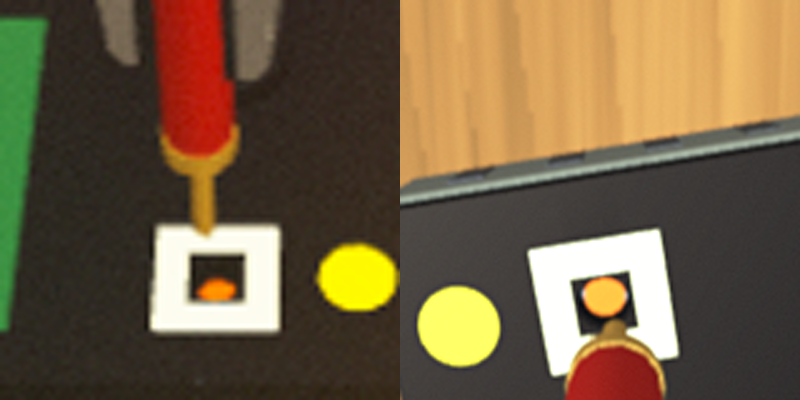

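The tip is about 3 mm too far toward +x in the side crop: shaft at (204,230), hole at (216,278). Quantifying it from both cameras.

```bash
python3 - <<'E'
from h import *
z=np.load('c3.npz')
st=r.get_state()
pp={c:r.camera_params(c) for c in('wrist','side')}
def ray(cam,u,v,h):
    p=pp[cam]; d=np.array([(u-p['cx'])/p['fx'],(v-p['cy'])/p['fy'],1.])
    if cam=='wrist':
        T=np.array(p['tool_from_camera']);R=Ro.from_quat(st['tool_rot']).as_matrix()
        o=R@T[:3,3]+st['eef_pos'];d=R@T[:3,:3]@d
    else:
        R=np.array(p['R']);o=-R.T@np.array(p['t']);d=R.T@d
    return o+d*(h-o[2])/d[2]
for im,P,cam in ((z['im'],z['P'],'wrist'),(z['s'],z['S'],'side')):
    hsv=cv2.cvtColor(im,cv2.COLOR_BGR2HSV)
    near=(abs(P[...,0]-.547)<.035)&(abs(P[...,1]-.277)<.035)
    k=near&(hsv[...,1]<60)&(hsv[...,2]>140)&(P[...,2]<.09)
    v,u=np.nonzero(k)
    W=np.array([ray(cam,a,b,.081)[:2] for a,b in zip(u,v)],np.float32)*1000
    print(cam,'collar',len(u),cv2.minAreaRect(W))
    sh=near&(P[...,2]>.106)&(P[...,2]<.134)
    print(' shaft',sh.sum(),P[sh].mean(0).round(4))
    hd=near&(P[...,2]>.148)&(P[...,2]<.18)&((hsv[...,0]<8)|(hsv[...,0]>172))&(hsv[...,1]>120)
    print(' handle',hd.sum(),P[hd].mean(0).round(4),np.percentile(P[hd],[2,98],0)[:,:2].round(4).tolist())
    # lowest shaft pixels
    b=near&(P[...,2]>.098)&(P[...,2]<.112); print(' tip',b.sum(),P[b].mean(0).round(4) if b.any() else '',np.nanmin(P[near&(P[...,2]>.095)][:,2]))
E
```

```text
wrist collar 1868 ((541.3558349609375, 287.827880859375), (44.31876754760742, 61.434242248535156), 8.738896369934082)
 shaft 28 [0.5478 0.2775 0.1097]
 handle 578 [0.5475 0.2835 0.1675] [[0.5374, 0.2777], [0.5572, 0.2856]]
 tip 30 [0.5477 0.2773 0.1074] 0.10323083698515746
side collar 425 ((541.6382446289062, 292.5994873046875), (43.430049896240234, 76.7759017944336), 16.59395408630371)
 shaft 42 [0.55   0.2771 0.1194]
 handle 176 [0.5484 0.2827 0.1662] [[0.54, 0.2763], [0.5596, 0.2863]]
 tip 15 [0.5499 0.2765 0.106 ] 0.10298468193825366
```

```bash
python3 - <<'E'
from h import *
st=r.get_state()
for cam,C in (('side',[(230+c/5,285+q/5) for c,q in ((157,226),(280,226),(278,331),(150,331))]),('wrist',[(190+(c-400)*.4,80+q*.4) for c,q in ((528,249),(660,230),(678,355),(553,376))])):
    p=r.camera_params(cam); W=[]
    for u,v in C:
        d=np.array([(u-p['cx'])/p['fx'],(v-p['cy'])/p['fy'],1.])
        if cam=='wrist':
            T=np.array(p['tool_from_camera']);R=Ro.from_quat(st['tool_rot']).as_matrix();o=R@T[:3,3]+st['eef_pos'];d=R@T[:3,:3]@d
        else: R=np.array(p['R']);o=-R.T@np.array(p['t']);d=R.T@d
        W.append(o+d*(.081-o[2])/d[2])
    W=np.array(W);print(cam,W.mean(0).round(4),np.linalg.norm(W[0]-W[1]),np.linalg.norm(W[1]-W[2]))
go(.5475,.275,.184)
E
```

```text
side [0.5455 0.2775 0.081 ] 0.04007647373961712 0.039451976989861595
wrist [0.5453 0.2777 0.081 ] 0.039922834400197615 0.03952116366109748
t 15.75 tcp [0.5492 0.2757 0.1866] head 89.31 tilt [ 0.0023  0.001  -1.    ] d cm [-0.07 -0.17  0.26] F [-0.28 -0.03 -0.13] w 0.0212
```

Request:
carry_out(
  rows=[
    [[0.23, -0.34, 0, 0], [0, 0, 0.8, 0], [0, 0, 0.6, 0], [0, 0, 0.2, 0], [0, 0, 0, 0], [0, 0, 0, 0]],
  ],
)

```text
time_s: 16.25
eef_pos: [0.5447, 0.2779, 0.1687]
tool_rot: [0.711, 0.703, -0.0, -0.0]
contact_force: [-0.4, -0.3, -0.2]
width: 0.0212
gripper_force: 40.0
```

```bash
python3 - <<'E'
from h import *
im,P=cloud('wrist');s,S=cloud('side')
go(.5456,.278,.184)
def crop(a,c,w,h):
    y0=max(0,c[1]-h);x0=max(0,c[0]-w)
    return cv2.resize(a[y0:y0+2*h,x0:x0+2*w],(400,400),interpolation=cv2.INTER_CUBIC)
cv2.imwrite('pics/m3.png',np.hstack([crop(s,(270,335),30,30),crop(im,(270,200),60,60)]))
E
```

```text
t 16.35 tcp [0.5449 0.2781 0.1691] head 89.37 tilt [ 0.e+00  1.e-04 -1.e+00] d cm [-0.01  0.07 -1.49] F [ 0.18 -0.4  -0.58] w 0.0216
```

View pics/m3.png

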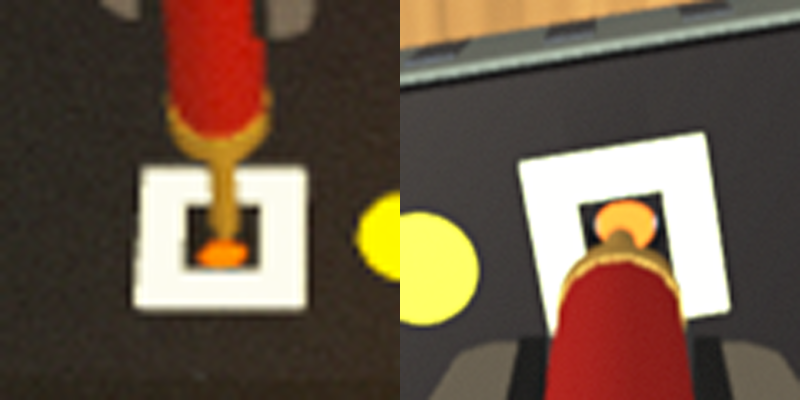

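Centred: side crop tip at (224,235) over hole (221,237). In the wrist crop, tip at (622,235) over the orange button. Inserting and pressing.

Request:
carry_out(
  rows=[
    [[0, 0, 0.4, 0], [0, 0, 0.4, 0], [0, 0, 0.4, 0], [0, 0, 0, 0], [0, 0, 0, 0]],
  ],
)

```text
time_s: 16.77
eef_pos: [0.5446, 0.2778, 0.1566]
tool_rot: [0.711, 0.703, -0.0, -0.0]
contact_force: [-0.1, 0.1, -0.5]
width: 0.0211
gripper_force: 40.0
```

Request:
carry_out(
  rows=[
    [[0, 0, 0.3, 0], [0, 0, 0.2, 0], [0, 0, 0.15, 0], [0, 0, 0, 0], [0, 0, 0, 0]],
  ],
)

```text
time_s: 17.18
eef_pos: [0.5451, 0.2783, 0.151]
tool_rot: [0.711, 0.703, 0.0, 0.0]
contact_force: [0.4, 0.8, 2.9]
width: 0.0212
gripper_force: 40.0
```

Request:
carry_out(
  rows=[
    [[0, 0, 0.15, 0], [0, 0, 0.1, 0], [0, 0, 0.1, 0], [0, 0, 0, 0], [0, 0, 0, 0]],
  ],
)

```text
time_s: 17.6
eef_pos: [0.5453, 0.2786, 0.149]
tool_rot: [0.711, 0.703, 0.001, 0.0]
contact_force: [-1.0, -1.0, 11.2]
width: 0.0212
gripper_force: 40.0
```

The reset button is fully in: 11 N against the stop. Retracting and going back over the block hole.

Request:
carry_out(
  rows=[
    [[0, 0, -0.5, 0], [0, 0, -0.8, 0], [0, 0, -1.2, 0], [0, 0, -2.5, 0], [0, 0, -3.5, 0], [0, 0, -3.5, 0], [0, 0, -3, 0], [-1, 0, 0, 0], [-2, 0.3, 0, 0], [-3, 0.4, 0, 0], [-4, 0.4, 0, 0], [-4, 0.4, 0, 0]],
  ],
)

```text
time_s: 18.6
eef_pos: [0.5575, 0.1368, 0.2969]
tool_rot: [0.71, 0.704, -0.0, -0.0]
contact_force: [0.8, -0.6, -0.2]
width: 0.0209
gripper_force: 40.0
```

Request:
carry_out(
  rows=[
    [[-4, 0.4, 0, 0], [-4, 0.4, 0, 0], [-4, 0.4, 0, 0], [-4, 0.4, 0, 0], [-4, 0.4, 0, 0], [-4, 0.4, 0, 0], [-4, 0.4, 0, 0], [-4, 0.4, 0, 0], [-4, 0.4, 0, 0], [-4, 0.3, 0, 0], [-3, 0, 0, 0], [-1, 0, 0, 0]],
  ],
)

```text
time_s: 19.6
eef_pos: [0.5902, -0.3096, 0.2958]
tool_rot: [0.714, 0.7, -0.002, -0.0]
contact_force: [-0.5, -0.3, -1.5]
width: 0.0213
gripper_force: 40.0
```

```bash
python3 - <<'E'
from h import *
s,S=cloud('side')
go(.592,-.303,.18)
k=(abs(S[...,0]-.545)<.01)&(abs(S[...,1]-.277)<.01);print('hole min z',np.nanpercentile(S[k][:,2],[1,5]))
E
```

```text
t 19.65 tcp [ 0.5903 -0.3091  0.2957] head 88.92 tilt [-0.0024 -0.0013 -1.    ] d cm [ 0.62  0.18 11.57] F [-0.24 -1.2  -1.24] w 0.0209
hole min z [0.06792782 0.06836764]
```

Request:
carry_out(
  rows=[
    [[0.4, 0.1, 0, 0], [0, 0, 3, 0], [0, 0, 3, 0], [0, 0, 3, 0], [0, 0, 2, 0], [0, 0, 1, 0], [0, 0, 0, 0], [0, 0, 0, 0]],
  ],
)

```text
time_s: 20.32
eef_pos: [0.5943, -0.2967, 0.178]
tool_rot: [0.71, 0.704, 0.0, 0.0]
contact_force: [1.2, -0.8, -1.0]
width: 0.0214
gripper_force: 40.0
```

```bash
python3 - <<'E'
from h import *
s,S=cloud('side');im,P=cloud('wrist')
go(.592,-.303,.142)
for n,Q in (('side',S),('wrist',P)):
    for a,b in((.1,.128),(.145,.17)):
        k=(abs(Q[...,0]-.592)<.02)&(abs(Q[...,1]+.303)<.02)&(Q[...,2]>a)&(Q[...,2]<b)
        if k.any():print(n,k.sum(),Q[k].mean(0).round(4))
def crop(a,c,w,h):
    y0=max(0,c[1]-h);x0=max(0,c[0]-w)
    return cv2.resize(a[y0:y0+2*h,x0:x0+2*w],(400,400),interpolation=cv2.INTER_CUBIC)
cv2.imwrite('pics/m4.png',np.hstack([crop(s,(295,160),30,30),crop(im,(270,200),60,60)]))
E
```

```text
t 20.42 tcp [ 0.5949 -0.2979  0.1792] head 89.43 tilt [ 0.0029 -0.001  -1.    ] d cm [-0.51 -0.29  3.72] F [-0.1  -0.21 -0.15] w 0.021
side 29 [ 0.5967 -0.2948  0.1139]
side 80 [ 0.5955 -0.2894  0.1573]
wrist 24 [ 0.5934 -0.2948  0.1032]
wrist 535 [ 0.5933 -0.2891  0.1581]
```

View pics/m4.png

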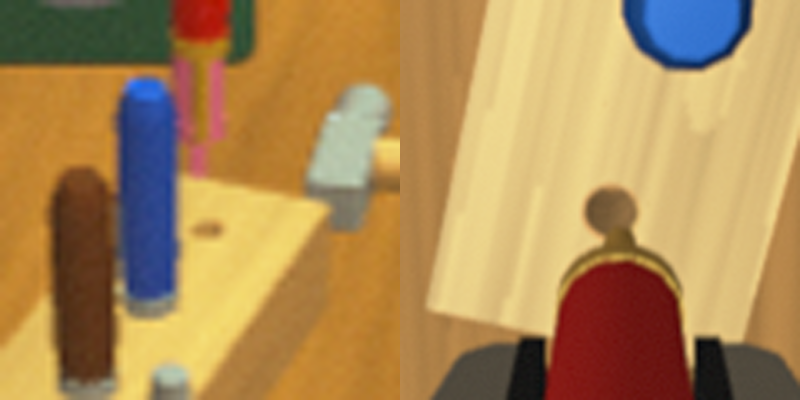

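The wrist crop shows the empty hole at (610,210) with the tip at (622,235); in the side crop the hole is at (208,229). Computing the offset.

```bash
python3 - <<'E'
from h import *
st=r.get_state()
for cam,u,v in (('wrist',273,203),('side',296.2,164.4)):
    p=r.camera_params(cam)
    d=np.array([(u-p['cx'])/p['fx'],(v-p['cy'])/p['fy'],1.])
    if cam=='wrist':
        T=np.array(p['tool_from_camera']);R=Ro.from_quat(st['tool_rot']).as_matrix();o=R@T[:3,3]+st['eef_pos'];d=R@T[:3,:3]@d
    else: R=np.array(p['R']);o=-R.T@np.array(p['t']);d=R.T@d
    print(cam,(o+d*(.05-o[2])/d[2]).round(4))
go(.592,-.303,.142)
E
```

```text
wrist [ 0.5916 -0.3035  0.05  ]
side [ 0.5919 -0.3012  0.05  ]
t 20.42 tcp [ 0.5949 -0.2979  0.1792] head 89.43 tilt [ 0.0029 -0.001  -1.    ] d cm [-0.51 -0.29  3.72] F [-0.1  -0.21 -0.15] w 0.021
```

Request:
carry_out(
  rows=[
    [[-0.49, -0.28, 0, 0], [0, 0, 1, 0], [0, 0, 1, 0], [0, 0, 0.5, 0], [0, 0, 0, 0], [0, 0, 0, 0], [0, 0, 0, 0]],
  ],
)

```text
time_s: 21.0
eef_pos: [0.5908, -0.3033, 0.152]
tool_rot: [0.711, 0.703, 0.0, -0.0]
contact_force: [-0.1, -0.4, -0.8]
width: 0.0213
gripper_force: 40.0
```

```bash
python3 -c "
from h import *
go(.592,-.303,.0944)"
```

```text
t 21.0 tcp [ 0.5908 -0.3033  0.152 ] head 89.38 tilt [ 1.e-04  2.e-04 -1.e+00] d cm [0.03 0.12 5.76] F [-0.09 -0.36 -0.82] w 0.0213
```

Request:
carry_out(
  rows=[
    [[0, 0.1, 0, 0], [0, 0, 0.7, 0], [0, 0, 0.7, 0], [0, 0, 0.7, 0], [0, 0, 0.4, 0], [0, 0, 0, 0], [0, 0, 0, 0]],
  ],
)

```text
time_s: 21.58
eef_pos: [0.5914, -0.3034, 0.1265]
tool_rot: [0.711, 0.703, -0.0, -0.0]
contact_force: [-1.1, 0.2, -0.4]
width: 0.0213
gripper_force: 40.0
```

Tip is in the hole with no side force; lowering until the shoulder seats.

Request:
carry_out(
  rows=[
    [[0, 0, 0.7, 0], [0, 0, 0.8, 0], [0, 0, 0.8, 0], [0, 0, 0.5, 0], [0, 0, 0.2, 0], [0, 0, 0, 0], [0, 0, 0, 0]],
  ],
)

```text
time_s: 22.17
eef_pos: [0.5917, -0.3034, 0.097]
tool_rot: [0.711, 0.703, 0.0, -0.0]
contact_force: [0.5, 0.8, -0.5]
width: 0.0212
gripper_force: 40.0
```

Request:
carry_out(
  rows=[
    [[0, 0, 0.1, 0], [0, 0, 0.1, 0], [0, 0, 0, 0], [0, 0, 0, 0]],
  ],
)

```text
time_s: 22.5
eef_pos: [0.5917, -0.3035, 0.0952]
tool_rot: [0.711, 0.703, -0.0, 0.0]
contact_force: [0.6, -0.4, -0.1]
width: 0.0211
gripper_force: 40.0
```

Request:
carry_out(
  rows=[
    [[0, 0, 0.1, 0], [0, 0, 0.1, 0], [0, 0, 0, 0], [0, 0, 0, 0]],
  ],
)

```text
time_s: 22.83
eef_pos: [0.5919, -0.3036, 0.0943]
tool_rot: [0.711, 0.703, -0.0, 0.0]
contact_force: [-2.3, 0.8, 5.6]
width: 0.0213
gripper_force: 40.0
```

Request:
carry_out(
  rows=[
    [[0, 0, 0, 0], [0, 0, 0, 0], [0, 0, 0, 0], [0, 0, 0, 0], [0, 0, -1.5, 0], [0, 0, -2.5, 0], [0, 0, -3, 0], [0, 0, -3, 0], [0, 0, -3, 0], [0, 0, -2.5, 0], [0, 0, 0, 0], [0, 0, 0, 0]],
  ],
  hand=80,
)

```text
time_s: 23.83
eef_pos: [0.5926, -0.3036, 0.2509]
tool_rot: [0.711, 0.703, 0.001, 0.002]
contact_force: [0.3, 0.6, -0.4]
width: 0.0629
gripper_force: 0.0
```

```bash
python3 - <<'E'
from h import *
im,P=cloud('wrist')
go(.560,.188,.20)
hsv=cv2.cvtColor(im,cv2.COLOR_BGR2HSV)
red=((hsv[...,0]<6)|(hsv[...,0]>174))&(hsv[...,1]>150)&(hsv[...,2]>90)
for lo,hi in ((.142,.158),(.06,.14),):
    X=P[red&(P[...,2]>lo)&(P[...,2]<hi)&(abs(P[...,0]-.592)<.04)]
    if len(X): print(lo,len(X),X.mean(0).round(4),np.percentile(X,[1,50,99],0).round(4).tolist())
E
```

```text
t 23.88 tcp [ 0.5916 -0.3035  0.2489] head 89.37 tilt [ 8.e-04 -8.e-04 -1.e+00] d cm [49.11 -3.7   4.85] F [-0.16  0.36 -0.08] w 0.0632
0.142 478 [ 0.5902 -0.3015  0.1493] [[0.5812, -0.3102, 0.1422], [0.5903, -0.3012, 0.1504], [0.5987, -0.2942, 0.1522]]
0.06 356 [ 0.5899 -0.2946  0.1084] [[0.5809, -0.2991, 0.0655], [0.5897, -0.2941, 0.1111], [0.599, -0.2929, 0.1397]]
```

The stylus is home: its top is at 150 mm and it stands upright. Moving shut fingers over the start button.

Request:
carry_out(
  rows=[
    [[2, -0.3, 0, 0], [3, -0.3, 0, 0], [4, -0.3, 0, 0], [4, -0.3, 0, 0], [4, -0.3, 0, 0], [4, -0.3, 0, 0], [4, -0.3, 0, 0], [4, -0.3, 0, 0], [4, -0.3, 0, 0], [4, -0.3, 0, 0], [4, -0.3, 0, 0], [4, -0.3, 0, 0]],
  ],
  hand=255,
)

```text
time_s: 24.88
eef_pos: [0.5593, 0.1482, 0.2467]
tool_rot: [0.711, 0.703, -0.001, -0.001]
contact_force: [1.1, -1.0, 0.3]
width: 0.0001
gripper_force: 0.0
```

Request:
carry_out(
  rows=[
    [[3, -0.1, 0, 0], [1.1, 0, 0, 0], [0, 0, 3, 0], [0, 0, 3, 0], [0, 0, 3, 0], [0, 0, 2, 0], [0, 0, 1, 0], [0, 0, 0.5, 0], [0, 0, 0, 0], [0, 0, 0, 0]],
  ],
)

```text
time_s: 25.72
eef_pos: [0.5606, 0.188, 0.1238]
tool_rot: [0.711, 0.703, 0.0, 0.0]
contact_force: [-0.4, 0.0, -0.2]
width: 0.0005
gripper_force: 0.0
```

```bash
python3 - <<'E'
from h import *
go(.560,.188,.103)
im,P=cloud('wrist')
hsv=cv2.cvtColor(im,cv2.COLOR_BGR2HSV)
g=(hsv[...,0]>45)&(hsv[...,0]<80)&(hsv[...,1]>120)&(abs(P[...,0]-.56)<.04)&(abs(P[...,1]-.188)<.04)&(P[...,2]>.09)&(P[...,2]<.115)
X=P[g];print(len(X),X.mean(0),np.percentile(X,[2,98],0))
E
```

```text
t 25.72 tcp [0.5606 0.188  0.1238] head 89.35 tilt [ 9.e-04  3.e-04 -1.e+00] d cm [ 0.   -0.06  2.08] F [-0.36  0.05 -0.21] w 0.0005
1332 [0.55778663 0.19565042 0.10169912] [[0.544295   0.18808993 0.09364062]
 [0.57130581 0.20278407 0.10398082]]
```

Request:
carry_out(
  rows=[
    [[0, 0, 1, 0], [0, 0, 0.7, 0], [0, 0, 0.4, 0], [0, 0, 0.3, 0], [0, 0, 0.2, 0], [0, 0, 0, 0], [0, 0, 0, 0]],
  ],
)

```text
time_s: 26.35
eef_pos: [0.5599, 0.1876, 0.0973]
tool_rot: [0.711, 0.703, -0.0, 0.0]
contact_force: [-1.2, -2.4, 4.5]
width: 0.0007
gripper_force: 2.2
```

Request:
carry_out(
  rows=[
    [[0, 0, 0.1, 0], [0, 0, 0.1, 0], [0, 0, 0.1, 0], [0, 0, 0, 0], [0, 0, 0, 0]],
  ],
)

```text
time_s: 26.77
eef_pos: [0.56, 0.1876, 0.0962]
tool_rot: [0.711, 0.703, -0.0, 0.001]
contact_force: [-6.5, -3.9, 18.3]
width: 0.0007
gripper_force: 9.3
```

Request:
carry_out(
  rows=[
    [[0, 0, -0.5, 0], [0, 0, -1, 0], [0, 0, -2, 0], [0, 0, -3, 0], [0, 0, -3, 0], [0, 0, -3, 0], [-1, 0, -1, 0], [-2, 0, 0, 0], [-3, 0, 0, 0], [-2, 0, 0, 0], [0, 0, 0, 0], [0, 0, 0, 0]],
  ],
)

```text
time_s: 27.77
eef_pos: [0.5592, 0.1063, 0.2286]
tool_rot: [0.712, 0.702, -0.0, -0.0]
contact_force: [0.1, 0.7, -0.5]
width: 0.0002
gripper_force: 0.0
```

```bash
python3 - <<'E'
from h import *
im,P=cloud('wrist');t,T=cloud('top');s,S=cloud('side')
go(0,0,0)
for n,Q in (('w',P),('side',S)):
  d=np.hypot(Q[...,0]-.5595,Q[...,1]-.1878)
  print(n,'btn',np.nanpercentile(Q[(d<.01)][:,2],[10,50,90]).round(4),'ring',np.nanpercentile(Q[(d>.018)&(d<.021)][:,2],[10,50,90]).round(4))
cv2.imwrite('pics/f.png',np.hstack([cv2.resize(t,(400,300)),cv2.resize(s,(400,300))]))
E
```

```text
t 27.92 tcp [0.5589 0.1092 0.2289] head 89.46 tilt [-1.e-04  9.e-04 -1.e+00] d cm [-11.47 -55.79  22.89] F [-0.8   0.29  0.21] w 0.0005
w btn [0.1022 0.1031 0.104 ] ring [0.0919 0.0929 0.0938]
side btn [0.1005 0.1015 0.103 ] ring [0.0837 0.0913 0.0926]
```

View pics/f.png

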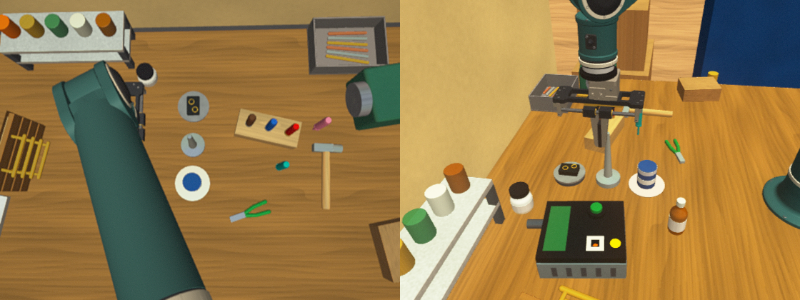

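The final view shows the tin upright on the tile, red stylus back in its hole, start button up (about 103 mm, ring at 92 mm) and the other things undisturbed.

```bash
python3 -c "
from plant import r
print(r.close_job())"
```

```text
the job is handed in; nothing more can be done
None
```

The job is handed in after about 28 s of the 72 s: tin upright on the tile, reset pushed fully in and released, stylus back home in its hole, start button pressed fully down and back up.

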